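# Set the slipped extractor switch by its clicks and start it

## Robot

A 6-joint arm with a two-finger parallel gripper is mounted at the origin on the work surface. World frame = base frame: x ahead of the robot, y to its left, z up, the work surface at z = 0. Lengths are in mm, angles in rad, forces in N, time in s.
With the tool pointing down it reaches from about 325 to 925 mm from the base axis. Payload 3.1 kg.
Tool frame: the origin (TCP) lies at the very end of the fingers, on their centre line; the grasp point (between the pads) lies 19 mm behind it; z points along the fingers, y is the line along which they close (so a half turn about z gives the same grasp; the last joint's range is limited). The gripper opens to 85 mm and grips with 20 to 120 N. Pads are 22 mm wide; open, the fingers measure 114 mm over their backs; the gripper's body (76 mm by 85 mm) begins 54 mm behind the grasp point. The pads swing forward as they close: fully open they stand 13 mm farther back than shut.
Start: joints at [1.077, 0.217, 1.613, -0, 1.311, -0.112], TCP at [232.852, 580.016, 231.3] pointing down, gripper open.
Joint ranges: [-2.75, 2.75], [-0.78, 2.1], [0.31, 2.55], [-1.13, 4.27], [0.13, 2.63], [-2.58, 2.58]. Speed limits (rad/s): [2.79, 2.79, 3.14, 3.14, 3.14, 3.14].

## Interface

Orientations are given as [roll, pitch, yaw] about the fixed x, y, z axes, in that order (R = Rz(yaw) Ry(pitch) Rx(roll)).
In Python, from rig import env gives the robot as it stands.
- The arm moves only by the tool drive_tool, never from a script. Its arguments are lists of equal length, an entry for each row: "slide": the shift along the tool's x, y, z in m, a list of three; "delta_rot": the turn, a rotation vector about the tool's x, y, z in rad, a list of three; "hand": the opening, from 0 (shut) to 1 (fully open). A call has 1 to 12 rows; each row is the pose to reach, as a shift and turn from the pose commanded when the call began, along the tool's axes at that moment; what a row does not reach only later rows make up. A row lasts 1/8 s, in which the tool goes at most 62.5 mm and 10.7 degrees, less where a joint would pass 70% of its speed; a pose out of reach is approached as far as the arm can. A call with a gripper value outside its range is refused whole. The fingers move at their own pace and stop on an object; "newtons" is the grip in N (left out, the last holds). Time passes only in rows, so rows that repeat a pose let the fingers close. It gives the time, the measured TCP pose, the force, the opening and the grip force at its end, in the units of the state.
- env.state(): the state, without advancing time (a new reading comes with each control period).
- env.get_image(name): name is "scene" or "side" or "wrist"; returns (picture, depth): 400x640x3 uint8, blue, green, red; 400x640 float32, mm along the optical axis (not along the pixel's ray), 0 where there is no reading.
- env.camera_params(name): a dict with "K" (3x3 intrinsics, pixels), "rvec" (rotation vector, rad) and "tvec" (3), from world to camera coordinates, as OpenCV has them. Camera axes: x right, y down, z forward; pixel columns grow to the right and rows downward; lengths in mm; the calibration is good to about 2 mm. The wrist camera is an equidistant fisheye: a pixel r from the principal point sees the ray r / f radians off the axis. A picture is of the moment at which its call begins: read the wrist's pose just before it. camera_params takes no time and is no camera call; for the wrist camera it gives the pose at the moment of the call.
- env.hand_in(): hands the job in; it is judged then, once.
The state is a dict: "time": time; "q": joint angles; "dq": joint speeds; "joint_efforts": joint torques, N m; "tcp_pos": TCP position; "tcp_rot": TCP orientation; "contact_force": force on the tool from outside, world axes, zero at the start; "ft_torque": the same for the moment, N m; "grip_width": finger opening in mm; "finger_force": force on a finger pad.
Only numpy, scipy, OpenCV 4.12 (cv2) and the standard library are available. Lean on these libraries where they do the work, as an engineer would, in place of code of your own. Each camera call takes 0.05 s, during which the arm holds its last target. There are 200 camera calls.

## Task

Start the grinding-dust extractor at speed step four. The handle of its speed switch has been clamped back on at a wrong angle and has play, so where it points tells nothing: turn it anticlockwise (seen from above) gently down to its end stop without forcing the stop, then turn it clockwise exactly four clicks and let go, and press the raised start button on the button station right in. Do not press the mushroom-headed stop button or shift the other things on the bench.

Things in the scene. Friction and masses are not known exactly. Their poses are not given: they have to be found in the camera images.
- handle_grip (a point): On the switch's vertical turning axis at gripping height, 128 mm above the bench. The handle is a black bar 56 mm long, 16 mm wide, with flat sides from 20 mm below this point to 14.5 mm above it, on a round foot (radius 31 mm, top 20 mm below this point). x runs along the bar, z up. The bar sits on the shaft at any angle with several degrees of play: its direction does not tell the step.
- switch_axis (a point): Fixed point where the switch's axis leaves the lid, 95 mm above the bench. The unseen shaft has steps 0 to 7, evenly spaced, 10 to 30 degrees apart; 0 is at the low end, clockwise from above goes up. It starts at one of steps 2 to 5. A spring ball seats it in each step: on the way to the next the torque jumps to about 0.25 N m, then falls to nothing (a click).
- switch_stop (a point): A second fixed point on that axis, inside the box, 40 mm above the bench, level with the low end stop, which lies just below step 0. There the torque climbs past that of a click and does not fall away. About 0.6 N m on it breaks it: stop turning at some 0.35 to 0.4 N m. Let go, the switch settles in step 0.
- controller: The extractor's speed controller: grey cast box with an aluminium lid, 176 x 196 mm, 93.5 mm high to the top of the lid, bolted down. Origin at the centre of its underside; the switch's axis is the box's vertical centre line. z up. The switch works inside it, unseen.
- station: Two-button station: grey box 78 x 160 mm, 62 mm high, bolted down. Origin at the centre of its underside, z up. The start button is 40 mm to its +y, the mushroom-headed stop button 40 mm to its -y.
- start_top (a point): Centre of the top face of the start button: a raised flat round black button of radius 13 mm standing 10 mm out of an aluminium collar of radius 18 mm; top 84 mm above the bench. Presses down 6 mm; fully in takes 5 N.
- start (a joint): How far the start button is pressed: 0 out, 0.006 m fully in. Springs back.
- mushroom_top (a point): Centre of the top of the mushroom-headed stop button (black, radius 20 mm, 98 mm above the bench). Leave it alone.
- mushroom (a joint): How far the stop button is pressed: 0 out, 0.005 m fully in.
- tube_mid (a point): Centre of a loose offcut of square steel tube, 140 x 40 x 40 mm, lying on the bench. Bystander.
- grinder: Small angle grinder lying on the bench, 280 mm long, 115 mm high at its disc, with a side handle reaching 140 mm out. Origin under its middle. Bystander.
- discs: Short stack of grinding discs, 115 mm across, 12 mm high; origin at the centre of its underside. Bystander.
- wrench: Wrench 190 mm long, lying flat. Origin under its middle. Bystander.
Mind the look-alikes: they are no part of the job. What is shaped like the station but blue or red is not meant.

How it is judged:
By the outcome, as a careful person would: the job done as asked, in the order asked, and still so for the second after the job is handed in, with the robot touching nothing.
It also fails if it takes over 72 s, if anything falls off the work surface, if the arm or the gripper's body presses on something with over 40 N, if the wrist force passes 120 N, or if a joint passes its speed limit or range.

## Working session

There is one attempt and no reset: what is moved stays moved. The work goes in short steps, Python scripts to look and compute and a tool call to move; the robot and the scene stay as the last step left them, time stands still between calls to the robot, and variables do not carry over. Pictures are saved under pics/ and viewed, at most 10 in all, crops included, and the job is handed in when it is done.

Besides the shell and the picture viewer there is one more tool, called by a JSON object that holds its "method" and its "body", one argument or row to a line. drive_tool: Moves the arm, as the interface text tells. Its arguments: {"type":"object","properties":{"slide":{"type":"array","items":{"type":"array","items":{"type":"number"}}},"delta_rot":{"type":"array","items":{"type":"array","items":{"type":"number"}}},"hand":{"type":"array","items":{"type":"number"}},"newtons":{"type":"number"}},"required":["slide","delta_rot","hand"]}

```bash
mkdir -p pics; ls; python3 - <<'E'
from rig import env
import cv2,numpy as np
print(env.state())
for n in("scene","side"):
    im,d=env.get_image(n);cv2.imwrite(f"pics/{n}0.png",im);np.save(f"pics/{n}0.npy",d)
    p=env.camera_params(n);print(n,p);np.savez(f"pics/{n}p.npz",**{k:np.array(v) for k,v in p.items() if k in("K","rvec","tvec")})
E
```

```text
pics
{'time': 0.0, 'q': array([ 1.07678758e+00,  2.17748867e-01,  1.61494529e+00,  9.94644904e-06,
        1.31129927e+00, -1.12213551e-01]), 'dq': array([ 0.00047487,  0.00075715,  0.00023543,  0.00019929, -0.00112039,
        0.00048481]), 'joint_efforts': array([-1.50007043e-05, -3.96852529e+01, -3.03846073e+01, -1.23188370e-04,
        9.94421833e-03,  4.02293718e-07]), 'tcp_pos': array([232.45957573, 579.27689392, 229.96573089]), 'tcp_rot': array([-3.13920806e+00, -2.78380901e-04,  2.75979456e+00]), 'contact_force': array([-0.98627444, -0.41957074, -0.06139802]), 'ft_torque': array([ 0.01166896, -0.01746386, -0.06713687]), 'finger_force': 0.0, 'grip_width': 85.70003195683283}
scene {'K': array([[520.0881956 ,   0.        , 316.69442068],
       [  0.        , 520.0881956 , 209.20168699],
       [  0.        ,   0.        ,   1.        ]]), 'rvec': array([ 1.6414236 ,  2.05852487, -0.74685718]), 'tvec': array([ 167.1246769 , -303.33816258, 2213.44141534])}
side {'K': array([[473.72280854,   0.        , 327.37055386],
       [  0.        , 473.72280854, 202.21236582],
       [  0.        ,   0.        ,   1.        ]]), 'rvec': array([ 2.24270307, -0.54629581,  0.26736684]), 'tvec': array([-475.47568328,  219.75141647, 1301.83596768])}
```

View pics/scene0.png

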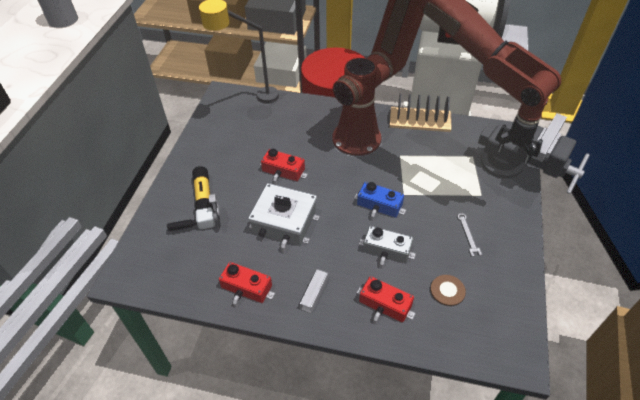

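View pics/side0.png

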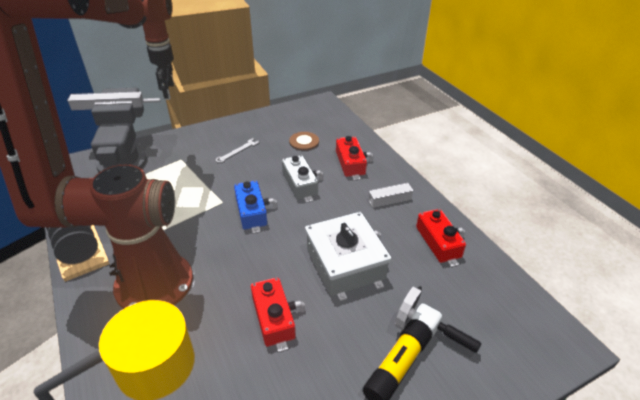

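The controller's lid is at about (283,208) in the scene picture and (347,243) in the side one. The grey station is at (388,242) and (300,174). Next I measure both from depth.

```bash
cat > h.py <<'E'
import cv2,numpy as np
def cloud(d,P):
    K,R,t=P["K"],cv2.Rodrigues(P["rvec"])[0],P["tvec"]
    v,u=np.mgrid[:d.shape[0],:d.shape[1]]
    c=np.stack([(u-K[0,2])/K[0,0]*d,(v-K[1,2])/K[1,1]*d,d],-1)
    w=(c-t)@R; w[d==0]=np.nan
    return w
E
python3 - <<'E'
from h import *
for n,cb,sb in(("scene",(245,180,322,245),(355,222,418,262)),("side",(298,205,395,290),(278,150,325,202))):
    d=np.load(f"pics/{n}0.npy");P=np.load(f"pics/{n}p.npz");w=cloud(d,P)
    for (a,b,c,e),z0,z1 in((cb,86,101),(cb,105,160),(sb,55,68),(sb,76,90),(sb,91,110)):
        q=w[b:e,a:c].reshape(-1,3);q=q[(q[:,2]>z0)&(q[:,2]<z1)]
        if len(q)<4: print(n,z0,len(q));continue
        r=cv2.minAreaRect(q[:,:2].astype(np.float32))
        print(n,z0,len(q),q.mean(0).round(1),np.round(r[0],1),np.round(r[1],1),round(r[2],1))
E
```

```text
scene 86 1787 [ 510.8 -175.1   92.4] [ 504.6 -176.7] [199.1 181.2] 83.9
scene 105 202 [ 511.7 -176.8  123.9] [ 518.9 -147.5] [126.6  45.3] 80.2
scene 55 592 [550.7 212.6  60.9] [545.6 209.9] [158.7  82.5] 83.8
scene 76 79 [546.5 215.1  83.9] [543.  207.5] [113.9  39.5] 82.9
scene 91 55 [543.4 171.6  95.3] [538.7 203.7] [32.8 96.2] 6.8
side 86 2990 [ 494.7 -190.6   92.3] [ 500.1 -181.4] [201.3 177.4] 83.9
side 105 310 [ 495.4 -185.8  122.5] [ 498.2 -182.3] [56.6 57.5] 58.8
side 55 464 [531.8 196.6  60.5] [537.  206.8] [160.3  78. ] 83.8
side 76 75 [535.9 201.3  83.3] [534.6 204.9] [114.   34.4] 85.6
side 91 45 [533.6 166.   94.4] [535.5 166.1] [29.3 29.3] 65.0
```

```bash
python3 - <<'E'
from h import *
for n,(a,b,c,e) in(("scene",(245,180,322,245)),("side",(298,205,395,290))):
    d=np.load(f"pics/{n}0.npy");w=cloud(d,np.load(f"pics/{n}p.npz"))
    q=w[b:e,a:c].reshape(-1,3);q=q[(q[:,2]>134)&(q[:,2]<160)&(abs(q[:,0]-502)<45)&(abs(q[:,1]+179)<45)]
    r=cv2.minAreaRect(q[:,:2].astype(np.float32));print(n,len(q),q.mean(0),r)
    x=q[:,:2]-q[:,:2].mean(0);_,s,V=np.linalg.svd(x);print(s,V[0],np.degrees(np.arctan2(V[0,1],V[0,0])))
E
```

```text
scene 65 [ 505.1872817  -177.32716886  140.29608167] ((505.1551208496094, -178.00238037109375), (57.077518463134766, 21.350908279418945), 84.03264617919922)
[125.36824873  44.17882263] [0.05030113 0.9987341 ] 87.11674093288235
side 107 [ 498.69407821 -182.85126272  139.99715467] ((499.3708801269531, -181.22349548339844), (17.81301498413086, 56.170677185058594), 1.4133951663970947)
[170.66442274  50.25660153] [-0.02746333 -0.99962281] -91.5737305465665
```

{"method": "drive_tool", "body": {
  "slide": [
    [-0.041,-0.046,0],
    [-0.082,-0.093,0],
    [-0.123,-0.139,0],
    [-0.164,-0.186,0],
    [-0.205,-0.232,0],
    [-0.246,-0.279,0],
    [-0.287,-0.325,0],
    [-0.328,-0.372,0],
    [-0.369,-0.418,0],
    [-0.41,-0.465,0],
    [-0.451,-0.511,0],
    [-0.492,-0.557,0]
  ],
  "delta_rot": [
    [0,0,0.1],
    [0,0,0.2],
    [0,0,0.3],
    [0,0,0.4],
    [0,0,0.5],
    [0,0,0.6],
    [0,0,0.7],
    [0,0,0.8],
    [0,0,0.9],
    [0,0,1.0],
    [0,0,1.1],
    [0,0,1.22]
  ],
  "hand": [1,1,1,1,1,1,1,1,1,1,1,1],
  "newtons": 20
}}

```text
time: 1.6
tcp_pos: [482.0, -122.2, 231.0]
tcp_rot: [-3.142, -0.0, 1.535]
contact_force: [0.5, -0.0, 0.2]
grip_width: 85.7
finger_force: 0.0
```

{"method": "drive_tool", "body": {
  "slide": [
    [-0.0565,0.022,0],
    [-0.0565,0.022,0],
    [-0.0565,0.022,0]
  ],
  "delta_rot": [
    [0,0,0],
    [0,0,0],
    [0,0,0]
  ],
  "hand": [1,1,1]
}}

```text
time: 1.98
tcp_pos: [501.4, -176.9, 230.4]
tcp_rot: [-3.14, -0.002, 1.539]
contact_force: [-0.4, 0.3, -0.8]
grip_width: 85.4
finger_force: 0.0
```

```bash
cat >> h.py <<'E'
def wcloud(d,P):
    # equidistant fisheye: depth along optical axis
    K,R,t=np.array(P["K"]),cv2.Rodrigues(np.array(P["rvec"]))[0],np.array(P["tvec"])
    v,u=np.mgrid[:d.shape[0],:d.shape[1]]
    x=(u-K[0,2])/K[0,0];y=(v-K[1,2])/K[1,1];th=np.hypot(x,y);s=np.tan(np.clip(th,0,1.5))/np.maximum(th,1e-9)
    c=np.stack([x*s*d,y*s*d,d],-1);w=(c-t)@R;w[(d==0)|(th>1.4)]=np.nan
    return w
E
python3 - <<'E'
from rig import env
from h import *
s=env.state();print(s["tcp_pos"],s["tcp_rot"],s["q"],s["ft_torque"])
P=env.camera_params("wrist");im,d=env.get_image("wrist");cv2.imwrite("pics/w1.png",im);w=wcloud(d,P)
print(P)
m=np.isfinite(w[...,2])&(np.hypot(w[...,0]-502,w[...,1]+179)<150)
for z0,z1 in((86,101),(134,150)):
    q=w[m];q=q[(q[:,2]>z0)&(q[:,2]<z1)]
    if z0>100:q=q[np.hypot(q[:,0]-502,q[:,1]+179)<45]
    if len(q)<4: print(z0,len(q));continue
    print(len(q),q.mean(0),cv2.minAreaRect(q[:,:2].astype(np.float32)))
E
```

```text
[ 501.40064835 -176.86376786  230.43135557] [-3.13967562e+00 -1.50232810e-03  1.53907872e+00] [-4.71468614e-01  1.99080690e-02  1.83232822e+00  5.65143776e-04
  1.29173062e+00 -4.39908767e-01] [-0.01722006 -0.00624365  0.01223345]
{'K': array([[309.70691629,   0.        , 319.80276402],
       [  0.        , 309.70691629, 198.0753123 ],
       [  0.        ,   0.        ,   1.        ]]), 'rvec': array([-2.88129298,  0.04458775,  0.00893525]), 'tvec': array([-506.8297676 , -188.51635682,  336.27670622])}
31287 [ 502.97169075 -169.90053706   92.83937658] ((502.59783935546875, -178.38949584960938), (196.38978576660156, 176.76283264160156), 84.33849334716797)
1343 [ 502.57104948 -176.57942289  141.38369419] ((502.3465270996094, -178.10446166992188), (55.3893928527832, 14.973204612731934), 88.68993377685547)
```

View pics/w1.png

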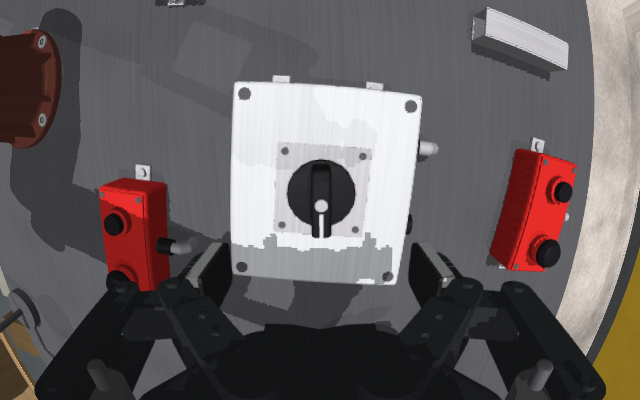

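{"method": "drive_tool", "body": {
  "slide": [
    [-0.0013,0.001,0.05],
    [-0.0013,0.001,0.09],
    [-0.0013,0.001,0.117],
    [-0.0013,0.001,0.117],
    [-0.0013,0.001,0.117]
  ],
  "delta_rot": [
    [0,0,-0.009],
    [0,0,-0.009],
    [0,0,-0.009],
    [0,0,-0.009],
    [0,0,-0.009]
  ],
  "hand": [1,1,1,1,0.5]
}}

```text
time: 2.65
tcp_pos: [503.9, -178.1, 115.7]
tcp_rot: [3.14, 0.001, 1.55]
contact_force: [0.2, -0.5, 1.0]
grip_width: 69.9
finger_force: 0.0
```

```bash
cat > s.py <<'E'
from rig import env
import numpy as np
s=env.state()
print(round(s["time"],2),s["tcp_pos"].round(1),"yaw %.2f deg"%np.degrees(s["tcp_rot"][2]),"F",s["contact_force"].round(1),"T",s["ft_torque"].round(3),"q6 %.3f e6 %.3f"%(s["q"][5],s["joint_efforts"][5]),s["grip_width"].round(1),round(s["finger_force"],1))
E
python3 s.py
```

```text
Traceback (most recent call last):
  File "s.py", line 4, in <module>
    print(round(s["time"],2),s["tcp_pos"].round(1),"yaw %.2f deg"%np.degrees(s["tcp_rot"][2]),"F",s["contact_force"].round(1),"T",s["ft_torque"].round(3),"q6 %.3f e6 %.3f"%(s["q"][5],s["joint_efforts"][5]),s["grip_width"].round(1),round(s["finger_force"],1))
                                                                                                                                                                                                              ^^^^^^^^^^^^^^^^^^^^^
AttributeError: 'float' object has no attribute 'round'
```

```bash
sed -i 's/s\["grip_width"\].round(1)/round(float(s["grip_width"]),1)/' s.py; python3 s.py
```

```text
2.65 [ 503.9 -178.1  115.7] yaw 88.82 deg F [ 0.2 -0.5  1. ] T [ 0.005  0.036 -0.009] q6 -0.451 e6 0.001 69.9 0.0
```

{"method": "drive_tool", "body": {
  "slide": [
    [0,0,0.001],
    [0,0,0.001],
    [0,0,0.001],
    [0,0,0.001],
    [0,0,0.001],
    [0,0,0.001]
  ],
  "delta_rot": [
    [0,0,0],
    [0,0,0],
    [0,0,0],
    [0,0,0],
    [0,0,0],
    [0,0,0]
  ],
  "hand": [0.35,0.1,0,0,0,0],
  "newtons": 25
}}

```text
time: 3.4
tcp_pos: [502.4, -179.0, 114.3]
tcp_rot: [-3.14, 0.0, 1.549]
contact_force: [-3.7, 0.4, 5.7]
grip_width: 15.8
finger_force: 30.2
```

```bash
python3 s.py;python3 s.py
```

```text
3.4 [ 502.4 -179.   114.3] yaw 88.75 deg F [-3.7  0.4  5.7] T [0.067 0.633 0.016] q6 -0.451 e6 0.007 15.8 30.2
3.4 [ 502.4 -179.   114.3] yaw 88.75 deg F [-3.7  0.4  5.7] T [0.067 0.633 0.016] q6 -0.451 e6 0.007 15.8 30.2
```

{"method": "drive_tool", "body": {
  "slide": [
    [0,0,0],
    [0,0,0]
  ],
  "delta_rot": [
    [0,0,-0.05],
    [0,0,-0.05]
  ],
  "hand": [0,0]
}}

```text
time: 3.65
tcp_pos: [502.4, -179.0, 114.3]
tcp_rot: [-3.14, -0.0, 1.599]
contact_force: [-4.2, 0.6, 5.6]
grip_width: 15.4
finger_force: 30.3
```

```bash
python3 s.py
```

```text
3.65 [ 502.4 -179.   114.3] yaw 91.61 deg F [-4.2  0.6  5.6] T [ 0.065  0.639 -0.023] q6 -0.501 e6 -0.094 15.4 30.3
```

{"method": "drive_tool", "body": {
  "slide": [
    [0,0,0],
    [0,0,0]
  ],
  "delta_rot": [
    [0,0,-0.05],
    [0,0,-0.05]
  ],
  "hand": [0,0]
}}

```text
time: 3.9
tcp_pos: [502.3, -179.0, 114.3]
tcp_rot: [-3.14, -0.0, 1.648]
contact_force: [-4.6, 0.4, 5.2]
grip_width: 15.5
finger_force: 30.3
```

```bash
python3 s.py
```

```text
3.9 [ 502.3 -179.   114.3] yaw 94.45 deg F [-4.6  0.4  5.2] T [ 0.059  0.61  -0.231] q6 -0.551 e6 -0.220 15.5 30.3
```

{"method": "drive_tool", "body": {
  "slide": [
    [0,0,0],
    [0,0,0]
  ],
  "delta_rot": [
    [0,0,-0.05],
    [0,0,-0.05]
  ],
  "hand": [0,0]
}}

```text
time: 4.15
tcp_pos: [502.3, -179.0, 114.3]
tcp_rot: [-3.139, -0.0, 1.699]
contact_force: [-5.1, -0.4, 5.4]
grip_width: 15.4
finger_force: 30.3
```

```bash
python3 s.py
```

```text
4.15 [ 502.3 -179.   114.3] yaw 97.34 deg F [-5.1 -0.4  5.4] T [ 0.056  0.645 -0.082] q6 -0.601 e6 -0.099 15.4 30.3
```

{"method": "drive_tool", "body": {
  "slide": [
    [0,0,0],
    [0,0,0]
  ],
  "delta_rot": [
    [0,0,-0.05],
    [0,0,-0.05]
  ],
  "hand": [0,0]
}}

```text
time: 4.4
tcp_pos: [502.3, -179.0, 114.3]
tcp_rot: [-3.139, -0.0, 1.749]
contact_force: [-3.6, 0.1, 5.8]
grip_width: 15.4
finger_force: 30.3
```

```bash
python3 s.py
```

```text
4.4 [ 502.3 -179.   114.3] yaw 100.22 deg F [-3.6  0.1  5.8] T [ 0.129  0.681 -0.001] q6 -0.651 e6 -0.051 15.4 30.3
```

{"method": "drive_tool", "body": {
  "slide": [
    [0,0,0],
    [0,0,0]
  ],
  "delta_rot": [
    [0,0,-0.05],
    [0,0,-0.05]
  ],
  "hand": [0,0]
}}

```text
time: 4.65
tcp_pos: [502.3, -179.0, 114.3]
tcp_rot: [-3.139, -0.0, 1.799]
contact_force: [-4.0, 1.0, 6.2]
grip_width: 15.7
finger_force: 30.3
```

```bash
python3 s.py
```

```text
4.65 [ 502.3 -179.   114.3] yaw 103.08 deg F [-4.   1.   6.2] T [0.126 0.646 0.034] q6 -0.701 e6 -0.051 15.7 30.3
```

{"method": "drive_tool", "body": {
  "slide": [
    [0,0,0],
    [0,0,0]
  ],
  "delta_rot": [
    [0,0,-0.05],
    [0,0,-0.05]
  ],
  "hand": [0,0]
}}

```text
time: 4.9
tcp_pos: [502.3, -178.9, 114.3]
tcp_rot: [-3.139, -0.001, 1.849]
contact_force: [-4.4, 0.4, 6.1]
grip_width: 15.3
finger_force: 30.3
```

```bash
python3 s.py
```

```text
4.9 [ 502.3 -178.9  114.3] yaw 105.95 deg F [-4.4  0.4  6.1] T [0.097 0.633 0.035] q6 -0.751 e6 -0.050 15.3 30.3
```

{"method": "drive_tool", "body": {
  "slide": [
    [0,0,0],
    [0,0,0]
  ],
  "delta_rot": [
    [0,0,-0.05],
    [0,0,-0.05]
  ],
  "hand": [0,0]
}}

```text
time: 5.15
tcp_pos: [502.3, -179.0, 114.3]
tcp_rot: [-3.14, -0.001, 1.898]
contact_force: [-4.3, -0.1, 6.2]
grip_width: 15.7
finger_force: 30.3
```

```bash
python3 s.py
```

```text
5.15 [ 502.3 -179.   114.3] yaw 108.77 deg F [-4.3 -0.1  6.2] T [ 0.102  0.684 -0.211] q6 -0.800 e6 -0.238 15.7 30.3
```

{"method": "drive_tool", "body": {
  "slide": [
    [0,0,0],
    [0,0,0]
  ],
  "delta_rot": [
    [0,0,-0.05],
    [0,0,-0.05]
  ],
  "hand": [0,0]
}}

```text
time: 5.4
tcp_pos: [502.3, -179.0, 114.3]
tcp_rot: [-3.139, -0.001, 1.949]
contact_force: [-4.2, -0.2, 6.4]
grip_width: 15.7
finger_force: 30.3
```

```bash
python3 s.py
```

```text
5.4 [ 502.3 -179.   114.3] yaw 111.66 deg F [-4.2 -0.2  6.4] T [ 0.069  0.638 -0.055] q6 -0.851 e6 -0.121 15.7 30.3
```

{"method": "drive_tool", "body": {
  "slide": [
    [0,0,0],
    [0,0,0],
    [0,0,0]
  ],
  "delta_rot": [
    [0,0,-0.075],
    [0,0,-0.15],
    [0,0,-0.15]
  ],
  "hand": [0,0,0]
}}

```text
time: 5.78
tcp_pos: [502.2, -178.9, 114.3]
tcp_rot: [-3.14, -0.001, 2.099]
contact_force: [-4.3, 0.9, 6.0]
grip_width: 15.4
finger_force: 30.3
```

```bash
python3 s.py
```

```text
5.78 [ 502.2 -178.9  114.3] yaw 120.28 deg F [-4.3  0.9  6. ] T [0.116 0.706 0.051] q6 -1.001 e6 -0.081 15.4 30.3
```

{"method": "drive_tool", "body": {
  "slide": [
    [0,0,0],
    [0,0,0]
  ],
  "delta_rot": [
    [0,0,-0.025],
    [0,0,-0.025]
  ],
  "hand": [0,0]
}}

```text
time: 6.02
tcp_pos: [502.2, -178.9, 114.3]
tcp_rot: [-3.14, -0.001, 2.124]
contact_force: [-5.1, -0.4, 6.4]
grip_width: 15.8
finger_force: 30.3
```

```bash
python3 s.py
```

```text
6.03 [ 502.2 -178.9  114.3] yaw 121.68 deg F [-5.1 -0.4  6.4] T [ 0.117  0.706 -0.133] q6 -1.026 e6 -0.088 15.8 30.3
```

{"method": "drive_tool", "body": {
  "slide": [
    [0,0,0],
    [0,0,0]
  ],
  "delta_rot": [
    [0,0,-0.018],
    [0,0,-0.018]
  ],
  "hand": [0,0]
}}

```text
time: 6.28
tcp_pos: [502.2, -179.0, 114.3]
tcp_rot: [-3.14, -0.001, 2.141]
contact_force: [-4.2, -0.1, 6.2]
grip_width: 15.3
finger_force: 30.4
```

```bash
python3 s.py
```

```text
6.28 [ 502.2 -179.   114.3] yaw 122.67 deg F [-4.2 -0.1  6.2] T [ 0.116  0.771 -0.21 ] q6 -1.043 e6 -0.223 15.3 30.4
```

{"method": "drive_tool", "body": {
  "slide": [
    [0,0,0],
    [0,0,0]
  ],
  "delta_rot": [
    [0,0,-0.014],
    [0,0,-0.014]
  ],
  "hand": [0,0]
}}

```text
time: 6.52
tcp_pos: [502.2, -179.0, 114.3]
tcp_rot: [-3.14, -0.001, 2.155]
contact_force: [-5.6, -0.5, 5.9]
grip_width: 15.6
finger_force: 30.3
```

```bash
python3 s.py
```

```text
6.53 [ 502.2 -179.   114.3] yaw 123.48 deg F [-5.6 -0.5  5.9] T [ 0.056  0.688 -0.203] q6 -1.057 e6 -0.185 15.6 30.3
```

{"method": "drive_tool", "body": {
  "slide": [
    [0,0,0],
    [0,0,0]
  ],
  "delta_rot": [
    [0,0,-0.016],
    [0,0,-0.016]
  ],
  "hand": [0,0]
}}

```text
time: 6.78
tcp_pos: [502.2, -179.0, 114.3]
tcp_rot: [-3.14, -0.001, 2.171]
contact_force: [-5.0, 0.9, 5.7]
grip_width: 15.6
finger_force: 30.3
```

```bash
python3 s.py
```

```text
6.78 [ 502.2 -179.   114.3] yaw 124.40 deg F [-5.   0.9  5.7] T [ 0.108  0.713 -0.177] q6 -1.073 e6 -0.145 15.6 30.3
```

{"method": "drive_tool", "body": {
  "slide": [
    [0,0,0],
    [0,0,0]
  ],
  "delta_rot": [
    [0,0,-0.016],
    [0,0,-0.016]
  ],
  "hand": [0,0]
}}

```text
time: 7.02
tcp_pos: [502.2, -178.9, 114.3]
tcp_rot: [-3.14, -0.002, 2.187]
contact_force: [-5.5, 1.1, 5.5]
grip_width: 15.2
finger_force: 30.3
```

```bash
python3 s.py
```

```text
7.03 [ 502.2 -178.9  114.3] yaw 125.33 deg F [-5.5  1.1  5.5] T [ 0.12   0.733 -0.113] q6 -1.089 e6 -0.102 15.2 30.3
```

{"method": "drive_tool", "body": {
  "slide": [
    [0,0,0],
    [0,0,0],
    [0,0,0]
  ],
  "delta_rot": [
    [0,0,-0.07],
    [0,0,-0.143],
    [0,0,-0.143]
  ],
  "hand": [0,0,0]
}}

```text
time: 7.4
tcp_pos: [502.2, -178.9, 114.3]
tcp_rot: [-3.14, -0.002, 2.331]
contact_force: [-5.3, 0.2, 7.6]
grip_width: 15.5
finger_force: 30.4
```

```bash
python3 s.py
```

```text
7.4 [ 502.2 -178.9  114.3] yaw 133.57 deg F [-5.3  0.2  7.6] T [ 0.08   0.731 -0.013] q6 -1.233 e6 -0.079 15.5 30.4
```

{"method": "drive_tool", "body": {
  "slide": [
    [0,0,0],
    [0,0,0]
  ],
  "delta_rot": [
    [0,0,-0.025],
    [0,0,-0.025]
  ],
  "hand": [0,0]
}}

```text
time: 7.65
tcp_pos: [502.2, -178.9, 114.3]
tcp_rot: [-3.14, -0.002, 2.356]
contact_force: [-5.0, -0.2, 7.1]
grip_width: 15.6
finger_force: 30.4
```

```bash
python3 s.py
```

```text
7.65 [ 502.2 -178.9  114.3] yaw 134.99 deg F [-5.  -0.2  7.1] T [0.086 0.685 0.029] q6 -1.258 e6 -0.021 15.6 30.4
```

{"method": "drive_tool", "body": {
  "slide": [
    [0,0,0],
    [0,0,0]
  ],
  "delta_rot": [
    [0,0,-0.018],
    [0,0,-0.018]
  ],
  "hand": [0,0]
}}

```text
time: 7.9
tcp_pos: [502.2, -179.0, 114.3]
tcp_rot: [-3.14, -0.002, 2.374]
contact_force: [-4.4, -0.0, 6.4]
grip_width: 15.6
finger_force: 30.4
```

```bash
python3 s.py
```

```text
7.9 [ 502.2 -179.   114.3] yaw 136.02 deg F [-4.4 -0.   6.4] T [ 0.143  0.723 -0.062] q6 -1.276 e6 -0.013 15.6 30.4
```

{"method": "drive_tool", "body": {
  "slide": [
    [0,0,0],
    [0,0,0]
  ],
  "delta_rot": [
    [0,0,-0.016],
    [0,0,-0.016]
  ],
  "hand": [0,0]
}}

```text
time: 8.15
tcp_pos: [502.2, -179.0, 114.3]
tcp_rot: [-3.14, -0.002, 2.389]
contact_force: [-5.4, -0.1, 6.3]
grip_width: 15.2
finger_force: 30.3
```

```bash
python3 s.py
```

```text
8.15 [ 502.2 -179.   114.3] yaw 136.90 deg F [-5.4 -0.1  6.3] T [ 0.095  0.718 -0.138] q6 -1.291 e6 -0.121 15.2 30.3
```

{"method": "drive_tool", "body": {
  "slide": [
    [0,0,0],
    [0,0,0]
  ],
  "delta_rot": [
    [0,0,-0.012],
    [0,0,-0.012]
  ],
  "hand": [0,0]
}}

```text
time: 8.4
tcp_pos: [502.2, -179.0, 114.3]
tcp_rot: [-3.14, -0.002, 2.401]
contact_force: [-5.8, -0.9, 6.5]
grip_width: 15.9
finger_force: 30.4
```

```bash
python3 s.py
```

```text
8.4 [ 502.2 -179.   114.3] yaw 137.57 deg F [-5.8 -0.9  6.5] T [ 0.128  0.794 -0.189] q6 -1.303 e6 -0.196 15.9 30.4
```

{"method": "drive_tool", "body": {
  "slide": [
    [0,0,0],
    [0,0,0]
  ],
  "delta_rot": [
    [0,0,-0.01],
    [0,0,-0.01]
  ],
  "hand": [0,0]
}}

```text
time: 8.65
tcp_pos: [502.2, -179.0, 114.3]
tcp_rot: [-3.14, -0.002, 2.411]
contact_force: [-4.5, 0.4, 5.9]
grip_width: 15.5
finger_force: 30.4
```

```bash
python3 s.py
```

```text
8.65 [ 502.2 -179.   114.3] yaw 138.14 deg F [-4.5  0.4  5.9] T [ 0.085  0.722 -0.196] q6 -1.313 e6 -0.198 15.5 30.4
```

{"method": "drive_tool", "body": {
  "slide": [
    [0,0,0],
    [0,0,0]
  ],
  "delta_rot": [
    [0,0,-0.014],
    [0,0,-0.014]
  ],
  "hand": [0,0]
}}

```text
time: 8.9
tcp_pos: [502.1, -179.0, 114.3]
tcp_rot: [-3.14, -0.002, 2.425]
contact_force: [-4.9, 0.6, 6.4]
grip_width: 15.3
finger_force: 30.4
```

```bash
python3 s.py
```

```text
8.9 [ 502.1 -179.   114.3] yaw 138.94 deg F [-4.9  0.6  6.4] T [ 0.107  0.716 -0.187] q6 -1.327 e6 -0.229 15.3 30.4
```

{"method": "drive_tool", "body": {
  "slide": [
    [0,0,0],
    [0,0,0]
  ],
  "delta_rot": [
    [0,0,-0.014],
    [0,0,-0.014]
  ],
  "hand": [0,0]
}}

```text
time: 9.15
tcp_pos: [502.1, -178.9, 114.3]
tcp_rot: [-3.14, -0.002, 2.439]
contact_force: [-3.7, -0.6, 6.3]
grip_width: 15.3
finger_force: 30.4
```

```bash
python3 s.py
```

```text
9.15 [ 502.1 -178.9  114.3] yaw 139.73 deg F [-3.7 -0.6  6.3] T [ 0.189  0.697 -0.225] q6 -1.341 e6 -0.269 15.3 30.4
```

{"method": "drive_tool", "body": {
  "slide": [
    [0,0,0],
    [0,0,0]
  ],
  "delta_rot": [
    [0,0,-0.014],
    [0,0,-0.014]
  ],
  "hand": [0,0]
}}

```text
time: 9.4
tcp_pos: [502.1, -178.9, 114.3]
tcp_rot: [-3.14, -0.002, 2.453]
contact_force: [-4.8, 0.4, 7.1]
grip_width: 15.5
finger_force: 30.4
```

```bash
python3 s.py
```

```text
9.4 [ 502.1 -178.9  114.3] yaw 140.52 deg F [-4.8  0.4  7.1] T [ 0.103  0.73  -0.352] q6 -1.355 e6 -0.312 15.5 30.4
```

{"method": "drive_tool", "body": {
  "slide": [
    [0,0,0],
    [0,0,0]
  ],
  "delta_rot": [
    [0,0,-0.013],
    [0,0,-0.013]
  ],
  "hand": [0,0]
}}

```text
time: 9.65
tcp_pos: [502.1, -178.9, 114.3]
tcp_rot: [-3.14, -0.002, 2.465]
contact_force: [-5.7, 0.5, 5.8]
grip_width: 15.6
finger_force: 30.5
```

```bash
python3 s.py
```

```text
9.65 [ 502.1 -178.9  114.3] yaw 141.25 deg F [-5.7  0.5  5.8] T [ 0.156  0.764 -0.333] q6 -1.368 e6 -0.370 15.6 30.5
```

{"method": "drive_tool", "body": {
  "slide": [
    [0,0,0],
    [0,0,0],
    [0,0,0]
  ],
  "delta_rot": [
    [0,0,0.05],
    [0,0,0.1],
    [0,0,0.1]
  ],
  "hand": [0,0,0]
}}

```text
time: 10.02
tcp_pos: [502.2, -179.0, 114.3]
tcp_rot: [-3.14, -0.002, 2.366]
contact_force: [-5.8, 0.5, 6.1]
grip_width: 15.7
finger_force: 30.3
```

```bash
python3 s.py
```

```text
10.03 [ 502.2 -179.   114.3] yaw 135.59 deg F [-5.8  0.5  6.1] T [0.141 0.734 0.062] q6 -1.268 e6 0.050 15.7 30.3
```

{"method": "drive_tool", "body": {
  "slide": [
    [0,0,0],
    [0,0,0]
  ],
  "delta_rot": [
    [0,0,0.04],
    [0,0,0.04]
  ],
  "hand": [0,0]
}}

```text
time: 10.28
tcp_pos: [502.2, -178.9, 114.3]
tcp_rot: [-3.14, -0.002, 2.327]
contact_force: [-6.1, 0.8, 6.0]
grip_width: 15.2
finger_force: 30.3
```

```bash
python3 s.py
```

```text
10.28 [ 502.2 -178.9  114.3] yaw 133.30 deg F [-6.1  0.8  6. ] T [ 0.125  0.707 -0.06 ] q6 -1.228 e6 0.037 15.2 30.3
```

{"method": "drive_tool", "body": {
  "slide": [
    [0,0,0],
    [0,0,0]
  ],
  "delta_rot": [
    [0,0,0.04],
    [0,0,0.04]
  ],
  "hand": [0,0]
}}

```text
time: 10.52
tcp_pos: [502.2, -178.9, 114.3]
tcp_rot: [-3.14, -0.002, 2.287]
contact_force: [-4.2, 0.5, 6.2]
grip_width: 15.6
finger_force: 30.3
```

```bash
python3 s.py
```

```text
10.53 [ 502.2 -178.9  114.3] yaw 131.02 deg F [-4.2  0.5  6.2] T [ 0.148  0.687 -0.096] q6 -1.189 e6 0.037 15.6 30.3
```

{"method": "drive_tool", "body": {
  "slide": [
    [0,0,0],
    [0,0,0]
  ],
  "delta_rot": [
    [0,0,0.04],
    [0,0,0.04]
  ],
  "hand": [0,0]
}}

```text
time: 10.78
tcp_pos: [502.2, -179.0, 114.3]
tcp_rot: [-3.14, -0.002, 2.247]
contact_force: [-4.9, 0.9, 5.5]
grip_width: 15.3
finger_force: 30.3
```

```bash
python3 s.py
```

```text
10.78 [ 502.2 -179.   114.3] yaw 128.72 deg F [-4.9  0.9  5.5] T [ 0.079  0.674 -0.008] q6 -1.148 e6 0.037 15.3 30.3
```

{"method": "drive_tool", "body": {
  "slide": [
    [0,0,0],
    [0,0,0]
  ],
  "delta_rot": [
    [0,0,0.04],
    [0,0,0.04]
  ],
  "hand": [0,0]
}}

```text
time: 11.02
tcp_pos: [502.2, -178.9, 114.3]
tcp_rot: [-3.14, -0.001, 2.207]
contact_force: [-3.6, 0.7, 6.5]
grip_width: 15.5
finger_force: 30.4
```

```bash
python3 s.py
```

```text
11.03 [ 502.2 -178.9  114.3] yaw 126.48 deg F [-3.6  0.7  6.5] T [0.135 0.64  0.234] q6 -1.109 e6 0.256 15.5 30.4
```

{"method": "drive_tool", "body": {
  "slide": [
    [0,0,0],
    [0,0,0]
  ],
  "delta_rot": [
    [0,0,0.04],
    [0,0,0.04]
  ],
  "hand": [0,0]
}}

```text
time: 11.28
tcp_pos: [502.2, -178.9, 114.3]
tcp_rot: [-3.139, -0.001, 2.167]
contact_force: [-3.8, 0.0, 5.9]
grip_width: 15.9
finger_force: 30.3
```

```bash
python3 s.py
```

```text
11.28 [ 502.2 -178.9  114.3] yaw 124.17 deg F [-3.8  0.   5.9] T [0.051 0.627 0.089] q6 -1.069 e6 0.152 15.9 30.3
```

{"method": "drive_tool", "body": {
  "slide": [
    [0,0,0],
    [0,0,0]
  ],
  "delta_rot": [
    [0,0,0.04],
    [0,0,0.04]
  ],
  "hand": [0,0]
}}

```text
time: 11.52
tcp_pos: [502.2, -178.9, 114.3]
tcp_rot: [-3.139, -0.001, 2.127]
contact_force: [-4.7, 0.8, 6.0]
grip_width: 15.2
finger_force: 30.3
```

```bash
python3 s.py
```

```text
11.53 [ 502.2 -178.9  114.3] yaw 121.85 deg F [-4.7  0.8  6. ] T [0.12  0.648 0.045] q6 -1.029 e6 0.085 15.2 30.3
```

{"method": "drive_tool", "body": {
  "slide": [
    [0,0,0],
    [0,0,0]
  ],
  "delta_rot": [
    [0,0,0.04],
    [0,0,0.04]
  ],
  "hand": [0,0]
}}

```text
time: 11.78
tcp_pos: [502.2, -178.9, 114.3]
tcp_rot: [-3.14, -0.001, 2.087]
contact_force: [-4.4, -0.4, 5.4]
grip_width: 15.9
finger_force: 30.3
```

```bash
python3 s.py
```

```text
11.78 [ 502.2 -178.9  114.3] yaw 119.55 deg F [-4.4 -0.4  5.4] T [0.058 0.673 0.012] q6 -0.988 e6 0.039 15.9 30.3
```

{"method": "drive_tool", "body": {
  "slide": [
    [0,0,0],
    [0,0,0]
  ],
  "delta_rot": [
    [0,0,0.05],
    [0,0,0.05]
  ],
  "hand": [0,0]
}}

```text
time: 12.02
tcp_pos: [502.3, -179.0, 114.3]
tcp_rot: [-3.14, -0.001, 2.036]
contact_force: [-5.3, -0.5, 6.7]
grip_width: 15.5
finger_force: 30.3
```

```bash
python3 s.py
```

```text
12.03 [ 502.3 -179.   114.3] yaw 116.68 deg F [-5.3 -0.5  6.7] T [0.106 0.679 0.031] q6 -0.938 e6 0.049 15.5 30.3
```

{"method": "drive_tool", "body": {
  "slide": [
    [0,0,0],
    [0,0,0]
  ],
  "delta_rot": [
    [0,0,0.05],
    [0,0,0.05]
  ],
  "hand": [0,0]
}}

```text
time: 12.28
tcp_pos: [502.3, -179.0, 114.3]
tcp_rot: [-3.139, -0.001, 1.987]
contact_force: [-4.4, -0.1, 6.2]
grip_width: 15.6
finger_force: 30.3
```

```bash
python3 s.py
```

```text
12.28 [ 502.3 -179.   114.3] yaw 113.82 deg F [-4.4 -0.1  6.2] T [ 0.112  0.707 -0.012] q6 -0.888 e6 0.049 15.6 30.3
```

{"method": "drive_tool", "body": {
  "slide": [
    [0,0,0],
    [0,0,0]
  ],
  "delta_rot": [
    [0,0,0.05],
    [0,0,0.05]
  ],
  "hand": [0,0]
}}

```text
time: 12.52
tcp_pos: [502.3, -178.9, 114.3]
tcp_rot: [-3.139, -0.001, 1.937]
contact_force: [-4.5, 0.7, 6.8]
grip_width: 15.8
finger_force: 30.3
```

```bash
python3 s.py
```

```text
12.53 [ 502.3 -178.9  114.3] yaw 111.00 deg F [-4.5  0.7  6.8] T [0.116 0.664 0.186] q6 -0.839 e6 0.239 15.8 30.3
```

{"method": "drive_tool", "body": {
  "slide": [
    [0,0,0],
    [0,0,0]
  ],
  "delta_rot": [
    [0,0,0.05],
    [0,0,0.05]
  ],
  "hand": [0,0]
}}

```text
time: 12.78
tcp_pos: [502.3, -178.9, 114.3]
tcp_rot: [-3.139, -0.001, 1.887]
contact_force: [-4.9, -0.3, 6.4]
grip_width: 15.4
finger_force: 30.3
```

```bash
python3 s.py
```

```text
12.78 [ 502.3 -178.9  114.3] yaw 108.11 deg F [-4.9 -0.3  6.4] T [0.127 0.684 0.103] q6 -0.789 e6 0.128 15.4 30.3
```

{"method": "drive_tool", "body": {
  "slide": [
    [0,0,0],
    [0,0,0]
  ],
  "delta_rot": [
    [0,0,0.05],
    [0,0,0.05]
  ],
  "hand": [0,0]
}}

```text
time: 13.02
tcp_pos: [502.3, -178.9, 114.3]
tcp_rot: [-3.139, -0.0, 1.837]
contact_force: [-5.2, -0.5, 6.2]
grip_width: 15.5
finger_force: 30.3
```

```bash
python3 s.py
```

```text
13.03 [ 502.3 -178.9  114.3] yaw 105.23 deg F [-5.2 -0.5  6.2] T [ 0.043  0.631 -0.054] q6 -0.738 e6 0.044 15.5 30.3
```

{"method": "drive_tool", "body": {
  "slide": [
    [0,0,0],
    [0,0,0]
  ],
  "delta_rot": [
    [0,0,0.05],
    [0,0,0.05]
  ],
  "hand": [0,0]
}}

```text
time: 13.28
tcp_pos: [502.3, -178.9, 114.3]
tcp_rot: [-3.139, -0.0, 1.787]
contact_force: [-4.9, 1.0, 6.9]
grip_width: 15.6
finger_force: 30.3
```

```bash
python3 s.py
```

```text
13.28 [ 502.3 -178.9  114.3] yaw 102.37 deg F [-4.9  1.   6.9] T [0.098 0.671 0.   ] q6 -0.688 e6 0.049 15.6 30.3
```

{"method": "drive_tool", "body": {
  "slide": [
    [0,0,0],
    [0,0,0]
  ],
  "delta_rot": [
    [0,0,0.05],
    [0,0,0.05]
  ],
  "hand": [0,0]
}}

```text
time: 13.52
tcp_pos: [502.3, -178.9, 114.3]
tcp_rot: [-3.139, -0.0, 1.737]
contact_force: [-3.9, 0.4, 6.1]
grip_width: 15.8
finger_force: 30.3
```

```bash
python3 s.py
```

```text
13.53 [ 502.3 -178.9  114.3] yaw 99.50 deg F [-3.9  0.4  6.1] T [ 0.062  0.581 -0.037] q6 -0.638 e6 0.049 15.8 30.3
```

{"method": "drive_tool", "body": {
  "slide": [
    [0,0,0],
    [0,0,0]
  ],
  "delta_rot": [
    [0,0,0.05],
    [0,0,0.05]
  ],
  "hand": [0,0]
}}

```text
time: 13.78
tcp_pos: [502.3, -178.9, 114.3]
tcp_rot: [-3.139, -0.0, 1.687]
contact_force: [-3.9, 0.2, 6.3]
grip_width: 15.5
finger_force: 30.3
```

```bash
python3 s.py
```

```text
13.78 [ 502.3 -178.9  114.3] yaw 96.68 deg F [-3.9  0.2  6.3] T [0.102 0.64  0.266] q6 -0.589 e6 0.272 15.5 30.3
```

{"method": "drive_tool", "body": {
  "slide": [
    [0,0,0],
    [0,0,0]
  ],
  "delta_rot": [
    [0,0,0.05],
    [0,0,0.05]
  ],
  "hand": [0,0]
}}

```text
time: 14.02
tcp_pos: [502.3, -178.9, 114.3]
tcp_rot: [-3.139, 0.0, 1.637]
contact_force: [-4.3, 0.8, 6.1]
grip_width: 15.3
finger_force: 30.3
```

```bash
python3 s.py
```

```text
14.03 [ 502.3 -178.9  114.3] yaw 93.80 deg F [-4.3  0.8  6.1] T [0.12  0.649 0.13 ] q6 -0.539 e6 0.168 15.3 30.3
```

{"method": "drive_tool", "body": {
  "slide": [
    [0,0,0],
    [0,0,0]
  ],
  "delta_rot": [
    [0,0,0.05],
    [0,0,0.05]
  ],
  "hand": [0,0]
}}

```text
time: 14.28
tcp_pos: [502.3, -179.0, 114.3]
tcp_rot: [-3.139, 0.0, 1.587]
contact_force: [-4.3, 0.4, 5.9]
grip_width: 15.7
finger_force: 30.3
```

```bash
python3 s.py
```

```text
14.28 [ 502.3 -179.   114.3] yaw 90.90 deg F [-4.3  0.4  5.9] T [ 0.085  0.608 -0.135] q6 -0.488 e6 0.047 15.7 30.3
```

{"method": "drive_tool", "body": {
  "slide": [
    [0,0,0],
    [0,0,0]
  ],
  "delta_rot": [
    [0,0,0.05],
    [0,0,0.05]
  ],
  "hand": [0,0]
}}

```text
time: 14.52
tcp_pos: [502.3, -179.0, 114.3]
tcp_rot: [-3.14, 0.0, 1.537]
contact_force: [-3.2, 0.1, 5.7]
grip_width: 15.5
finger_force: 30.3
```

```bash
python3 s.py
```

```text
14.53 [ 502.3 -179.   114.3] yaw 88.04 deg F [-3.2  0.1  5.7] T [ 0.052  0.67  -0.049] q6 -0.438 e6 0.049 15.5 30.3
```

{"method": "drive_tool", "body": {
  "slide": [
    [0,0,0],
    [0,0,0]
  ],
  "delta_rot": [
    [0,0,0.05],
    [0,0,0.05]
  ],
  "hand": [0,0]
}}

```text
time: 14.78
tcp_pos: [502.4, -179.0, 114.3]
tcp_rot: [-3.14, 0.0, 1.487]
contact_force: [-3.3, 0.2, 5.7]
grip_width: 15.6
finger_force: 30.3
```

```bash
python3 s.py
```

```text
14.78 [ 502.4 -179.   114.3] yaw 85.17 deg F [-3.3  0.2  5.7] T [ 0.09   0.624 -0.019] q6 -0.388 e6 0.049 15.6 30.3
```

{"method": "drive_tool", "body": {
  "slide": [
    [0,0,0],
    [0,0,0]
  ],
  "delta_rot": [
    [0,0,0.05],
    [0,0,0.05]
  ],
  "hand": [0,0]
}}

```text
time: 15.02
tcp_pos: [502.4, -178.9, 114.3]
tcp_rot: [-3.14, 0.001, 1.437]
contact_force: [-4.7, 0.7, 5.3]
grip_width: 15.7
finger_force: 30.3
```

```bash
python3 s.py
```

```text
15.03 [ 502.4 -178.9  114.3] yaw 82.34 deg F [-4.7  0.7  5.3] T [0.053 0.665 0.144] q6 -0.339 e6 0.174 15.7 30.3
```

{"method": "drive_tool", "body": {
  "slide": [
    [0,0,0],
    [0,0,0]
  ],
  "delta_rot": [
    [0,0,0.05],
    [0,0,0.05]
  ],
  "hand": [0,0]
}}

```text
time: 15.28
tcp_pos: [502.4, -178.9, 114.3]
tcp_rot: [-3.14, 0.001, 1.387]
contact_force: [-4.1, 0.1, 5.9]
grip_width: 15.7
finger_force: 30.3
```

```bash
python3 s.py
```

```text
15.28 [ 502.4 -178.9  114.3] yaw 79.48 deg F [-4.1  0.1  5.9] T [0.088 0.678 0.186] q6 -0.289 e6 0.199 15.7 30.3
```

{"method": "drive_tool", "body": {
  "slide": [
    [0,0,0],
    [0,0,0]
  ],
  "delta_rot": [
    [0,0,0.05],
    [0,0,0.05]
  ],
  "hand": [0,0]
}}

```text
time: 15.52
tcp_pos: [502.4, -179.0, 114.3]
tcp_rot: [-3.14, 0.001, 1.337]
contact_force: [-3.5, -0.1, 5.5]
grip_width: 16.0
finger_force: 30.3
```

```bash
python3 s.py
```

```text
15.53 [ 502.4 -179.   114.3] yaw 76.58 deg F [-3.5 -0.1  5.5] T [ 0.099  0.57  -0.004] q6 -0.238 e6 0.046 16.0 30.3
```

{"method": "drive_tool", "body": {
  "slide": [
    [0,0,0],
    [0,0,0]
  ],
  "delta_rot": [
    [0,0,0.04],
    [0,0,0.04]
  ],
  "hand": [0,0]
}}

```text
time: 15.78
tcp_pos: [502.4, -179.0, 114.3]
tcp_rot: [-3.14, 0.001, 1.297]
contact_force: [-4.3, -0.2, 5.7]
grip_width: 15.8
finger_force: 30.3
```

```bash
python3 s.py
```

```text
15.78 [ 502.4 -179.   114.3] yaw 74.29 deg F [-4.3 -0.2  5.7] T [0.025 0.664 0.019] q6 -0.198 e6 0.038 15.8 30.3
```

{"method": "drive_tool", "body": {
  "slide": [
    [0,0,0],
    [0,0,0]
  ],
  "delta_rot": [
    [0,0,0.03],
    [0,0,0.03]
  ],
  "hand": [0,0]
}}

```text
time: 16.02
tcp_pos: [502.4, -179.0, 114.3]
tcp_rot: [-3.14, 0.001, 1.267]
contact_force: [-3.5, 0.3, 5.3]
grip_width: 15.4
finger_force: 30.3
```

```bash
python3 s.py
```

```text
16.02 [ 502.4 -179.   114.3] yaw 72.58 deg F [-3.5  0.3  5.3] T [ 0.034  0.629 -0.009] q6 -0.169 e6 0.025 15.4 30.3
```

{"method": "drive_tool", "body": {
  "slide": [
    [0,0,0],
    [0,0,0],
    [0,0,0],
    [0,0,0],
    [0,0,-0.03],
    [0,0,-0.08],
    [0,0,-0.13],
    [0,0,-0.13]
  ],
  "delta_rot": [
    [0,0,0],
    [0,0,0],
    [0,0,0],
    [0,0,0],
    [0,0,0],
    [0,0,0],
    [0,0,0],
    [0,0,0]
  ],
  "hand": [0.2,0.35,0.5,0.6,0.6,0.6,0.6,0.6]
}}

```text
time: 17.02
tcp_pos: [506.5, -180.3, 249.3]
tcp_rot: [3.13, 0.002, 1.267]
contact_force: [0.6, -1.1, -0.5]
grip_width: 51.2
finger_force: 0.0
```

```bash
python3 s.py; python3 - <<'E'
from rig import env
from h import *
P=env.camera_params("wrist");im,d=env.get_image("wrist");w=wcloud(d,P)
q=w[np.isfinite(w[...,2])];q=q[(np.hypot(q[:,0]-502,q[:,1]+179)<45)&(q[:,2]>134)&(q[:,2]<150)]
print(cv2.minAreaRect(q[:,:2].astype(np.float32)))
E
```

```text
17.02 [ 506.5 -180.3  249.3] yaw 72.59 deg F [ 0.6 -1.1 -0.5] T [-0.005 -0.004  0.042] q6 -0.169 e6 0.000 51.2 0.0
((502.4229736328125, -178.3643341064453), (55.99053192138672, 16.131595611572266), 72.71479034423828)
```

{"method": "drive_tool", "body": {
  "slide": [
    [0.05,-0.011,0],
    [0.1,-0.022,0],
    [0.155,-0.034,0],
    [0.21,-0.046,0],
    [0.265,-0.058,0],
    [0.32,-0.07,0.01],
    [0.37,-0.081,0.03],
    [0.42,-0.092,0.049],
    [0.42,-0.092,0.049],
    [0.42,-0.092,0.049]
  ],
  "delta_rot": [
    [0,0,0],
    [0,0,0],
    [0,0,0],
    [0,0,0],
    [0,0,0],
    [0,0,0],
    [0,0,0],
    [0,0,0],
    [0,0,0],
    [0,0,0]
  ],
  "hand": [0.6,0.6,0.4,0.2,0,0,0,0,0,0]
}}

```text
time: 18.32
tcp_pos: [540.0, 249.0, 192.6]
tcp_rot: [-3.139, 0.002, 1.267]
contact_force: [0.8, 0.5, 0.6]
grip_width: -0.2
finger_force: 0.0
```

```bash
python3 s.py; python3 - <<'E'
from rig import env
from h import *
P=env.camera_params("wrist");im,d=env.get_image("wrist");cv2.imwrite("pics/w2.png",im);w=wcloud(d,P)
q=w[np.isfinite(w[...,2])];q=q[(abs(q[:,0]-541)<70)&(abs(q[:,1]-208)<100)]
for z0,z1,c in((57,66,0),(80,88,(545,248)),(92,102,(537,168))):
    r=q[(q[:,2]>z0)&(q[:,2]<z1)]
    if c:r=r[np.hypot(r[:,0]-c[0],r[:,1]-c[1])<30]
    print(z0,len(r),r.mean(0).round(1),cv2.minAreaRect(r[:,:2].astype(np.float32)))
    if len(r) and c: print(cv2.minEnclosingCircle(r[:,:2].astype(np.float32)))
E
```

```text
18.32 [540.  249.  192.6] yaw 72.62 deg F [0.8 0.5 0.6] T [-0.011 -0.011  0.016] q6 0.618 e6 0.001 -0.2 0.0
57 6991 [548.5 235.7  60.9] ((542.0114135742188, 216.6279296875), (144.44921875, 76.00955200195312), 83.61286926269531)
80 712 [545.8 250.3  83.2] ((545.6156005859375, 250.02291870117188), (25.059085845947266, 24.404600143432617), 73.42314910888672)
((545.7979125976562, 250.06106567382812), 13.009791374206543)
92 0 [nan nan nan] ((0.0, 0.0), (0.0, 0.0), 0.0)<stdin>:8: RuntimeWarning: Mean of empty slice.
  ret = um.true_divide(
```

View pics/w2.png

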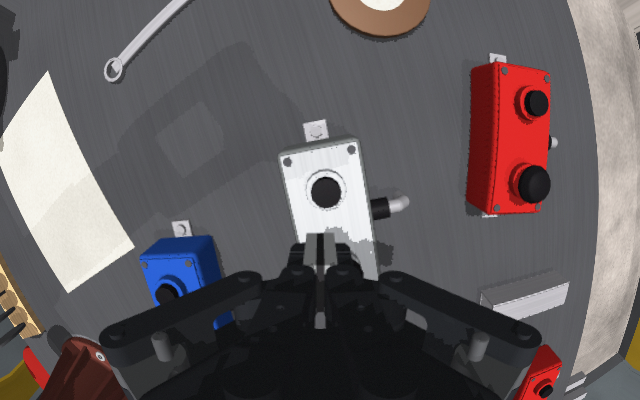

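{"method": "drive_tool", "body": {
  "slide": [
    [0.0025,0.0049,0.04],
    [0.0025,0.0049,0.08],
    [0.0025,0.0049,0.1],
    [0.0025,0.0049,0.105],
    [0.0025,0.0049,0.109],
    [0.0025,0.0049,0.112],
    [0.0025,0.0049,0.115],
    [0.0025,0.0049,0.115]
  ],
  "delta_rot": [
    [0,0,0],
    [0,0,0],
    [0,0,0],
    [0,0,0],
    [0,0,0],
    [0,0,0],
    [0,0,0],
    [0,0,0]
  ],
  "hand": [0,0,0,0,0,0,0,0]
}}

```text
time: 19.38
tcp_pos: [547.8, 250.9, 80.6]
tcp_rot: [3.139, -0.002, 1.267]
contact_force: [1.1, -0.8, 3.5]
grip_width: -0.1
finger_force: 1.7
```

Contact at 3.5 N, with the button partly in; I press on.

{"method": "drive_tool", "body": {
  "slide": [
    [0,0,0.001],
    [0,0,0.002],
    [0,0,0.003],
    [0,0,0.003]
  ],
  "delta_rot": [
    [0,0,0],
    [0,0,0],
    [0,0,0],
    [0,0,0]
  ],
  "hand": [0,0,0,0]
}}

```text
time: 19.88
tcp_pos: [547.8, 250.9, 78.0]
tcp_rot: [3.139, -0.001, 1.267]
contact_force: [0.8, -0.7, 8.3]
grip_width: -0.0
finger_force: 4.3
```

{"method": "drive_tool", "body": {
  "slide": [
    [0,0,0.001],
    [0,0,0.001],
    [0,0,0.001]
  ],
  "delta_rot": [
    [0,0,0],
    [0,0,0],
    [0,0,0]
  ],
  "hand": [0,0,0]
}}

```text
time: 20.25
tcp_pos: [547.9, 250.9, 78.0]
tcp_rot: [3.139, -0.001, 1.267]
contact_force: [-1.7, -1.6, 12.7]
grip_width: 0.1
finger_force: 6.3
```

The TCP no longer moves and the force climbs to 12.7 N, so the button is right in. I retract and check.

{"method": "drive_tool", "body": {
  "slide": [
    [0,0,-0.02],
    [0,0,-0.07],
    [0,0,-0.12],
    [0,0,-0.12],
    [0,0,-0.12]
  ],
  "delta_rot": [
    [0,0,0],
    [0,0,0],
    [0,0,0],
    [0,0,0],
    [0,0,0]
  ],
  "hand": [0,0,0,0,0]
}}

```text
time: 20.88
tcp_pos: [545.3, 250.3, 194.5]
tcp_rot: [-3.14, 0.001, 1.267]
contact_force: [0.1, -0.1, -0.8]
grip_width: -0.0
finger_force: 0.0
```

```bash
python3 - <<'E'
from rig import env
import cv2
im,_=env.get_image("scene");cv2.imwrite("pics/end.png",im);print(env.state()["contact_force"])
E
```

```text
[-0.2158922  -0.21624568  0.15238166]
```

View pics/end.png

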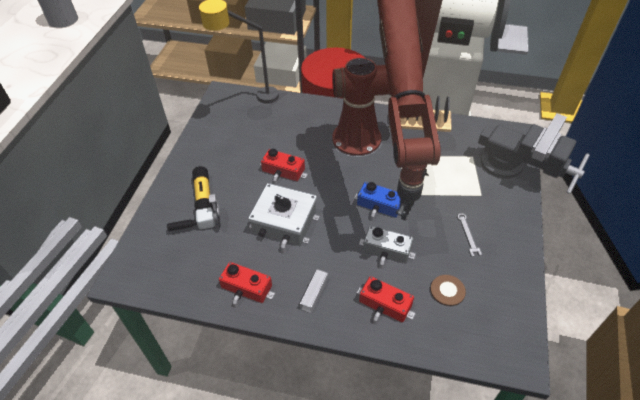

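The picture shows the arm clear above the station at (388,242). The handle at (283,205) and all the bystanders are where they were, so I hand the job in.

```bash
python3 -c "
from rig import env
print(env.hand_in())"
```

```text
the job is handed in; nothing more can be done
None
```

The job is handed in after about 21 s of robot time: I turned the switch to its low stop (about 0.37 N m), then four clicks clockwise to step four, and pressed the start button right in (12.7 N); the stop button was not touched and nothing else was moved.

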